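Lock the router-table insert plate with the T-key

ROBOT

A 6-joint arm with a two-finger parallel gripper is mounted at the origin on the work surface. World frame = base frame: x ahead of the robot, y to its left, z up, the work surface at z = 0. Lengths are in m, angles in rad, forces in N, time in s.
With the tool pointing down it reaches from about 0.375 to 0.975 m from the base axis. Payload 3.8 kg.
Tool frame: the origin (TCP) lies midway between the tips of the shut fingers; the grasp point (between the pads) lies 19 mm behind it; z points along the fingers, y is the line along which they close (so a half turn about z gives the same grasp; the last joint's range is limited). The gripper opens to 85 mm and grips with 20 to 120 N. Pads are 22 mm wide; open, the fingers measure 114 mm over their backs; the gripper's body (76 mm by 85 mm) begins 54 mm behind the grasp point. The pads swing forward as they close: fully open they stand 13 mm farther back than shut.
Start: joints at [1.124, 0.264, 1.604, -0, 1.274, -0.037], TCP at [0.269, 0.619, 0.231] pointing down, gripper open.
Joint ranges: [-2.63, 2.63], [-0.94, 2.18], [0.31, 2.57], [-1.31, 4.45], [0, 2.66], [-2.55, 2.55]. Speed limits (rad/s): [2.57, 2.57, 3.14, 3.14, 3.14, 3.14].

INTERFACE

Orientations are given as a rotation vector (axis times angle).
In Python, from workcell import bot gives the robot as it stands.
- The arm moves only by the tool servo_tool, never from a script. Its argument "series" is a list of rows, each a list of 7 numbers: the shift along the world's x, y, z in units of 0.15 m (1.0 is 0.15 m), then the turn, a rotation vector about the world's x, y, z in units of 180 degrees (1.0 is 180 degrees), then the closure, from 0 (fully open) to 1 (shut). A call has 1 to 20 rows; each row is the pose to reach, as a shift and turn from the pose commanded when the call began, turning the shorter way round; what a row does not reach only later rows make up. A row lasts 1/10 s, in which the tool goes at most 50 mm and 8.59 degrees, less where a joint would pass 70% of its speed; a pose out of reach is approached as far as the arm can. A call with a number of a shift or a turn outside -1 to 1 is refused whole. A call with a gripper value outside its range is refused whole. The fingers move at their own pace and stop on an object; "newtons" is the grip in N (left out, the last holds). Time passes only in rows, so rows that repeat a pose let the fingers close. It gives the time, the measured TCP pose, the force, the opening and the grip force at its end, in the units of the state.
- bot.read_state(): the state, without advancing time (a new reading comes with each control period).
- bot.read_camera(name): name is "side" or "top"; returns the picture (480x640x3 uint8, red, green, blue); there is no depth.
- bot.camera_info(name): a dict with "vertical_fov" (degrees; the focal length in pixels is half the picture's height over the tangent of half this angle, whatever the lens; pixels are square), "cx", "cy" (the principal point, pixels), "dist" ([k1, k2, p1, p2, k3] as OpenCV has them; the pictures are not rectified), "R" (3x3) and "t" (3): a world point X has camera coordinates R X + t. Camera axes: x right, y down, z forward; pixel columns grow to the right and rows downward; lengths in m; the calibration is good to about 2 mm. A picture is of the moment at which its call begins. camera_info takes no time and is no camera call.
- bot.finish_job(): hands the job in; it is judged then, once.
Trained networks look in the newest picture that a camera, given by its name, has taken for a name from the list of things; names that differ only in an ending like _2 or _b are one class to them, and where a whole thing is asked for, a point or a joint stands for the part that bears it (a point fixed in the world has none). Each returns a list of dicts, best first, with "score" (0 to 1); they miss things now and then, are a little off and sometimes report something else, mostly with a low value. They report only what shows in the picture. A call takes as long as a camera call. They do not tell look-alikes from the thing itself.
- bot.recognise(target, camera): "box" ([left, top, right, bottom] as shares, 0 to 1, of the picture: columns of its width, rows of its height, round what is visible of it).
- bot.trace(target, camera): "mask" (480x640 bool, what is visible of it) and "box" ([left, top, right, bottom] as shares, 0 to 1, of the picture: columns of its width, rows of its height, round what is visible of it).
- bot.mark_of(target, camera): "at" ([row, column] as shares, 0 to 1, of the picture: columns of its width, rows of its height: a listed point, or the origin of a listed thing).
The state is a dict: "time": time; "q": joint angles; "joint_vel": joint speeds; "joint_torque": joint torques, N m; "tool_pos": TCP position; "tcp_rot": TCP orientation; "wrist_force": force on the tool from outside, world axes, zero at the start; "torque": the same for the moment, N m; "width": opening from 0.0 (shut) to 1.0 (fully open); "grip_force": force on a finger pad.
Only numpy, scipy, OpenCV 4.12 (cv2) and the standard library are available. Lean on these libraries where they do the work, as an engineer would, in place of code of your own. Each camera call takes 0.05 s, during which the arm holds its last target. There are 200 camera calls.

TASK

Lock the insert plate of the router-table top: with the orange T-key from its wooden stand, turn both brass slotted screws clockwise until they stop with their slots in line with the green lines, then hang the key back in its stand, upright and let go. Turn the screws only with the key, never with the gripper itself, and leave the red ring, the hand plane and the try square where they lie.

Things in the scene. Friction and masses are not known exactly. Their poses are not given: they have to be found in the camera images.
- router_top: Plywood router-table top, 270 (x) x 340 (y) mm, lying on two battens, fixed, with a bare aluminium insert plate 220 x 290 mm let in flush; a black bore 72 mm wide in the middle is only painted on flat metal. Origin: on the bench under its centre, z up; the plate's face is 60 mm above the origin. Its y axis is the plate's long side.
- screw_left_slot (a point): Brass lock screw near the plate's left far corner, captive: it only turns. Point: centre of the mouth of its slot, on the head's top face. The head is octagonal, 37 mm across and 11 mm high above the plate (on a 46 mm dark flange); the slot is a closed pocket 24 mm long (this point's own x axis) by 8 mm wide (y), 8 mm deep, z up. It lies on the router top at x +55 mm, y +110 mm of that body. The axes turn with the screw.
- screw_right_slot (a point): Brass lock screw near the plate's right near corner, captive: it only turns. Point: centre of the mouth of its slot, on the head's top face. The head is octagonal, 37 mm across and 11 mm high above the plate (on a 46 mm dark flange); the slot is a closed pocket 24 mm long (this point's own x axis) by 8 mm wide (y), 8 mm deep, z up. It lies on the router top at x -55 mm, y -110 mm of that body. The axes turn with the screw.
- screw_left (a joint): Angle of the left lock screw: 0 = slot along the plate's short side (router top's x), grows turning clockwise seen from above, 1.571 = hard stop, locked, slot along the plate's long side and in line with the two green lines beside the head. It starts loose, between 0.25 and 0.6; friction about 0.06 N m, no spring: it stays where it is left.
- screw_right (a joint): Angle of the right lock screw: 0 = slot along the plate's short side (router top's x), grows turning clockwise seen from above, 1.571 = hard stop, locked, slot along the plate's long side and in line with the two green lines beside the head. It starts loose, between 0.25 and 0.6; friction about 0.06 N m, no spring: it stays where it is left.
- key_grip (a point): Centre of the T-key's orange handle, a flat-sided bar 64 mm long (key's x) x 20 mm wide (y, the way to grip it) x 36 mm high (z, up). The key, 100 to 170 g, hangs upright with the handle across its stand. Below the handle's underside a steel shaft 12 mm thick runs down to a flat blade.
- key_tip (a point): Middle of the lower edge of the T-key's blade, 88 mm straight below key_grip. The blade is 18 mm wide (key's x, parallel to the handle's bar), 4 mm thick (y), and stands 12 mm out of the shaft; same axes as key_grip. In a screw's slot it has 2 mm of play either side and turns about 0.22 rad before it bears on the slot's walls. The two ends of the bar are alike.
- stand_seat (a point): Where key_grip comes when the key hangs home in its stand (fixed, dark wood), 108 mm above the bench; axes as the key's (x along the handle, half a turn makes no difference). The stand is a 100 (x) x 70 (y) x 14 mm base with two upright cheeks, 14 mm thick (x), 22 mm wide (y), their tops 90 mm above the bench, and a 34 mm gap between them along x, in which the shaft hangs free; the handle's underside rests on the tops of both cheeks.
- reducer_ring_mid (a point): Red plastic ring, 72 mm across, 6 mm thick, lying loose on the insert plate: to be left alone. Point: its centre.
- block_plane: Metal hand plane, 160 x 50 x 55 mm, loose on the bench beyond the router top: to be left alone. Origin under its centre.
- try_square: Try square with a 120 mm wooden stock and a 180 mm steel blade, loose on the bench: to be left alone. Origin under the middle of its stock.
- bit_block: Fixed wooden block, 110 x 75 mm, with upright router bits, 80 mm high in all; it stands on the other side of the router top from the key stand. Not used. Origin under its centre.
There are look-alikes about, which are no part of the job. Of the things that look like the part that bears key_grip, the smaller one is meant. Several things look just like the part that bears stand_seat: the one meant starts farthest from the robot's base.

How it is judged:
By the outcome, as a careful person would: the job done as asked, in the order asked, and still so for the second after the job is handed in, with the robot touching nothing.
It also fails if it takes over 56 s, if anything falls off the work surface, if the arm or the gripper's body presses on something with over 40 N, if the wrist force passes 120 N, or if a joint passes its speed limit or range.

## Working session

There is one attempt and no reset: what is moved stays moved. The work goes in short steps, Python scripts to look and compute and a tool call to move; the robot and the scene stay as the last step left them, time stands still between calls to the robot, and variables do not carry over. Pictures are saved under pics/ and viewed, at most 10 in all, crops included, and the job is handed in when it is done.

Besides the shell and the picture viewer there is one more tool, called after "Call:" as name([rows], argument=value, ...), one row to a line, values as JSON. servo_tool: Moves the arm, as the interface text tells. Shifts and turns lie within -1 to 1; 1 stands for 0.15 m of shift or 180 degrees of turn. Its arguments: {"type":"object","properties":{"series":{"type":"array","items":{"type":"array","items":{"type":"number"}}},"newtons":{"type":"number"}},"required":["series"]}

```bash
mkdir -p pics; ls
cat > h.py <<'E'
import numpy as np, cv2
from workcell import bot
def cam(n):
    c=bot.camera_info(n); f=240/np.tan(np.radians(c["vertical_fov"])/2)
    return np.array([[f,0,c["cx"]],[0,f,c["cy"]],[0,0,1]]),np.array(c["dist"],float),np.array(c["R"]),np.array(c["t"])
def ray(n,u,v):
    K,d,R,t=cam(n); p=cv2.undistortPoints(np.array([[[u,v]]],float),K,d)[0,0]
    return -R.T@t, R.T@np.array([p[0],p[1],1])
def atz(n,u,v,z):
    o,r=ray(n,u,v); return o+r*(z-o[2])/r[2]
def proj(n,X):
    K,d,R,t=cam(n); return cv2.projectPoints(np.array(X,float).reshape(-1,3),cv2.Rodrigues(R)[0],t,K,d)[0][:,0]
def snap(n,f=None,crop=None,s=1):
    im=bot.read_camera(n)
    if f:
        o=im[...,::-1]
        if crop: o=o[crop[1]:crop[3],crop[0]:crop[2]]
        cv2.imwrite("pics/"+f,cv2.resize(o,None,fx=s,fy=s,interpolation=cv2.INTER_CUBIC))
    return im
def mk(t,n): return [(round(m["score"],2),round(m["at"][1]*640,1),round(m["at"][0]*480,1)) for m in bot.mark_of(t,n)]
def tri(p,q):
    A=[];b=[]
    for n,u,v in (("top",)+tuple(p),("side",)+tuple(q)):
        o,r=ray(n,u,v); r/=np.linalg.norm(r); P=np.eye(3)-np.outer(r,r); A.append(P);b.append(P@o)
    return np.linalg.lstsq(np.vstack(A),np.hstack(b),rcond=None)[0]
E
python3 - <<'E'
from h import *
np.set_printoptions(precision=4,suppress=True)
for n in("top","side"):
    snap(n,n+"0.png"); c=cam(n); print(n,-c[2].T@c[3],c[2][2])
    for t in("key_grip","key_tip","stand_seat","screw_left_slot","screw_right_slot","router_top","reducer_ring_mid"): print(t,mk(t,n))
print(bot.read_state())
E
```

```text
pics
top [ 0.445  -0.0152  1.1952] [ 0.1022  0.0239 -0.9945]
key_grip [(0.93, 194.5, 226.5), (0.87, 199.5, 289.2), (0.48, 390.3, 274.3)]
key_tip [(0.79, 207.8, 230.5), (0.59, 212.1, 287.8)]
stand_seat [(0.58, 198.3, 288.9), (0.55, 203.0, 364.2)]
screw_left_slot [(0.8, 289.6, 255.3)]
screw_right_slot [(0.64, 388.3, 273.3)]
router_top [(0.89, 340.6, 265.2)]
reducer_ring_mid [(0.79, 345.9, 244.1)]
side [0.019  0.5589 0.5558] [ 0.5792 -0.6326 -0.5141]
key_grip [(0.78, 215.2, 337.9), (0.73, 155.2, 293.4)]
key_tip [(0.8, 168.5, 346.9), (0.72, 227.0, 379.6)]
stand_seat [(0.97, 215.5, 336.7), (0.59, 314.4, 392.4)]
screw_left_slot [(0.92, 281.4, 273.6)]
screw_right_slot [(0.55, 380.7, 231.3), (0.47, 318.8, 241.7), (0.24, 279.0, 271.9)]
router_top [(0.8, 333.4, 275.2)]
reducer_ring_mid [(0.69, 321.7, 242.4), (0.63, 378.8, 231.0)]
{'time': 0.8, 'q': array([ 1.1241,  0.2639,  1.604 , -0.    ,  1.2737, -0.0369]), 'joint_vel': array([-0.0007, -0.0001, -0.0003, -0.002 ,  0.0006,  0.0002]), 'joint_torque': array([  0.0005, -51.4974, -36.77  ,  -0.    ,   0.0007,   0.    ]), 'tool_pos': array([0.269 , 0.6191, 0.2313]), 'tcp_rot': array([0.6393, 3.0758, 0.0002]), 'wrist_force': array([-0.0752,  0.3914,  0.3416]), 'torque': array([0.0088, 0.0336, 0.0393]), 'grip_force': 0.0, 'width': 0.9972843959252845}
```

View pics/top0.png

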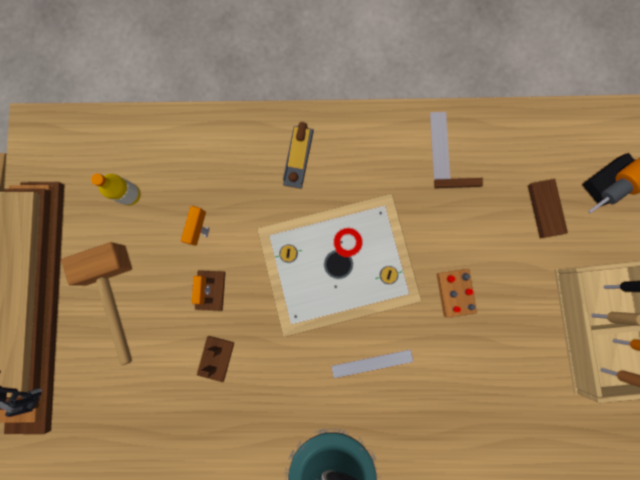

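View pics/side0.png

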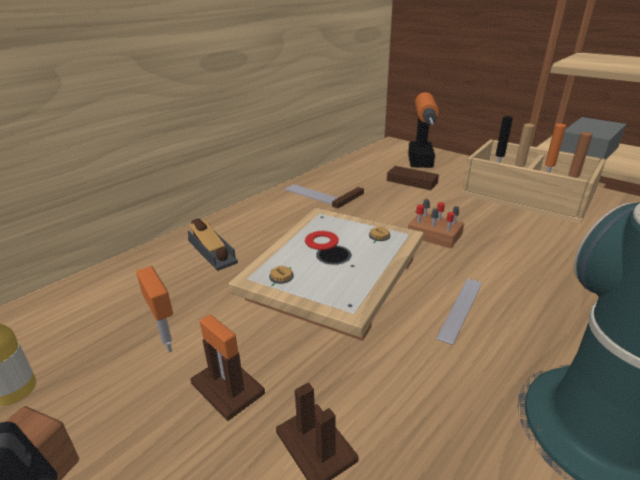

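The top view shows two orange T-keys. One, at (194,226), stands free. The other, at (200,289), hangs in the dark stand at (210,290). A second stand at (215,358) is empty and nearer the base (330,470). The screws are at (289,254) and (389,274), and the ring at (348,242).

The possible mix-ups are these two keys and two stands, plus the orange drill at (630,180) and the orange chisel. I'll check sizes and take a close crop.

Run:
```python
from h import *
np.set_printoptions(precision=4,suppress=True)
a=snap("top");b=snap("side")
A=cv2.resize(a[180:400,150:260],None,fx=2.7,fy=2.7,interpolation=2)
B=cv2.resize(b[250:480,120:370],None,fx=1.95,fy=2.58,interpolation=2)
C=np.hstack([A,B[:A.shape[0]]] if B.shape[0]>=A.shape[0] else [A[:B.shape[0]],B]);print(C.shape)
cv2.imwrite("pics/keys.png",C[...,::-1])
for nm,p,q in(("free grip",(194.5,226.5),(155.2,293.4)),("free tip",(207.8,230.5),(168.5,346.9)),("hung grip",(199.5,289.2),(215.2,337.9)),("hung tip",(212.1,287.8),(227,379.6)),("stand",(198.3,288.9),(215.5,336.7)),("stand2",(203,364.2),(314.4,392.4)),("sl",(289.6,255.3),(281.4,273.6)),("sr",(388.3,273.3),(380.7,231.3)),("rt",(340.6,265.2),(333.4,275.2))): 
    X=tri(p,q);print(nm,X,proj("top",X)[0]-p)
print("slots z=.071",atz("top",289.6,255.3,.071),atz("top",388.3,273.3,.071))
for n,im in(("top",a),("side",b)):
    h=cv2.cvtColor(im,cv2.COLOR_RGB2HSV); m=cv2.inRange(h,(5,180,120),(17,255,255))
    k,l,s,c=cv2.connectedComponentsWithStats(m)
    for i in range(1,k):
        if s[i,4]>60: 
            r=cv2.minAreaRect(np.argwhere(l==i)[:,::-1].astype(np.float32)); print(n,s[i],c[i],r)
```

```text
(593, 785, 3)
free grip [0.5996 0.3153 0.1149] [-0.0062 -0.0043]
free tip [ 0.6048  0.3154 -0.0036] [0.5272 0.3984]
hung grip [0.456  0.3058 0.102 ] [-0.7222 -0.6006]
hung tip [0.4587 0.2994 0.0094] [-0.0091 -0.0081]
stand [0.4558 0.3066 0.1051] [-0.2671 -0.2228]
stand2 [0.2839 0.2893 0.1076] [0.5102 0.6206]
sl [0.5366 0.1005 0.0652] [-0.7084 -0.7391]
sr [ 0.4875 -0.1384  0.0689] [0.722  1.0034]
rt [ 0.5152 -0.0229  0.004 ] [-0.5042 -0.6151]
slots z=.071 [0.5343 0.0982 0.071 ] [ 0.4898 -0.1365  0.071 ]
top [617 158  23  36 404] [632.0198 174.3886] ((628.0, 175.5), (35.0, 22.0), 90.0)
top [ 91 173  13  13  61] [ 98.2623 179.5246] ((96.80001831054688, 178.90000915527344), (12.074766159057617, 11.627553939819336), 26.56505012512207)
top [181 206  21  39 383] [191.0052 225.4543] ((190.62135314941406, 224.41690063476562), (12.4243803024292, 37.8542366027832), 14.420774459838867)
top [192 275  10  30 230] [196.7391 289.6826] ((196.3363037109375, 289.4557800292969), (8.847027778625488, 29.201841354370117), 3.8140745162963867)
top [630 340  10  10  81] [635.2716 344.1111] ((634.5, 344.5), (9.0, 9.0), 90.0)
```

View pics/keys.png

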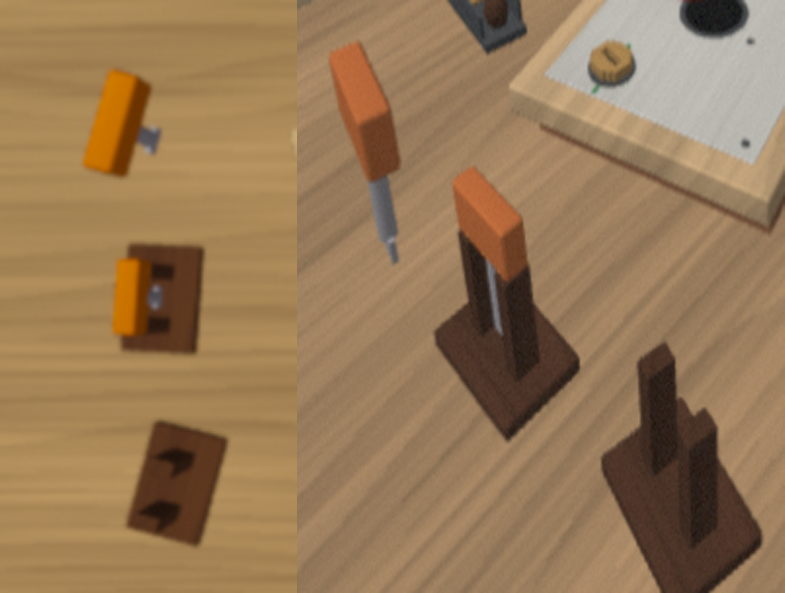

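The keys differ clearly. The free one at top pixel (191,225) has a bar 38 px long. The one in the stand at (197,290) has a 29 px bar and its grip sits at about 0.105 m, so it's the smaller key and the right one. Its stand is 0.55 m from the base against 0.41 m for the empty one, so that's also right. Next I'll get precise fits of the bar, the screws and the slot angles.

```bash
cat >> h.py <<'E'
from scipy.optimize import minimize
def sil(n,P):
    m=np.zeros((480*8,640*8),np.uint8)if 0 else np.zeros((480,640),np.uint8)
    h=cv2.convexHull(proj(n,P).astype(np.float32))
    cv2.fillConvexPoly(m,np.round(h*16).astype(np.int32),255,cv2.LINE_AA,4); return m/255.
def box(x,y,yaw,z0,z1,lx,ly):
    c,s=np.cos(yaw),np.sin(yaw)
    return [(x+c*a*lx/2-s*b*ly/2,y+s*a*lx/2+c*b*ly/2,z) for a in(-1,1) for b in(-1,1) for z in(z0,z1)]
def fit(ms,shape,p0,step):
    def f(p): return sum(np.abs(sil(n,shape(p))-m).sum()/m.sum() for n,m in ms)
    p0=np.array(p0,float); S=np.vstack([p0]+[p0+np.eye(len(p0))[i]*step[i] for i in range(len(p0))])
    r=minimize(f,p0,method="Nelder-Mead",options=dict(initial_simplex=S,xatol=1e-4,fatol=1e-4)); return r.x,r.fun
def omask(im,x,y,w=30,lo=(2,140,90),hi=(20,255,255)):
    m=cv2.inRange(cv2.cvtColor(im,cv2.COLOR_RGB2HSV),lo,hi); 
    k,l,s,c=cv2.connectedComponentsWithStats(m); z=np.zeros_like(l)
    sub=l[int(y)-8:int(y)+9,int(x)-8:int(x)+9]; ids=sub[sub>0]
    return (l==np.bincount(ids).argmax())*1.
E
cat > a.py <<'E'
from h import *
np.set_printoptions(precision=4,suppress=True)
I={n:snap(n) for n in("top","side")}
M=[("top",omask(I["top"],196.7,289.7)),("side",omask(I["side"],215,335))]
for m in M: print(m[0],m[1].sum(),np.argwhere(m[1]).mean(0)[::-1])
sh=lambda p:box(p[0],p[1],p[2],.090,.126,.064,.020)
for ms in(M[:1],M[1:],M): print("key",fit(ms,sh,[.456,.306,-.07],[.005,.005,.05]))
def cyl(p): 
    a=np.arange(0,2*np.pi,.2); return [(p[0]+.019*np.cos(t),p[1]+.019*np.sin(t),z) for t in a for z in(.0615,.071)]
for nm,g,w in(("L",(.5343,.0982),None),("R",(.4898,-.1365),None)):
    ms=[]
    for n in I:
        u,v=proj(n,(*g,.068))[0]; im=I[n]
        m=cv2.inRange(cv2.cvtColor(im,cv2.COLOR_RGB2HSV),(10,60,40),(30,255,255))
        # brass region: limit to neighbourhood, fill hull
        k=np.zeros_like(m); cv2.circle(k,(int(u),int(v)),13,255,-1); m&=k
        q=np.argwhere(m)[:,::-1]; h=cv2.convexHull(q.astype(np.int32)); z=np.zeros((480,640),np.uint8); cv2.fillConvexPoly(z,h,1); ms.append((n,z*1.)); print(nm,n,z.sum(),sil(n,cyl(g)).sum())
    for q in(ms[:1],ms[1:],ms): print(nm,fit(q,cyl,g,[.004,.004]))
# zoom for slot
T=[]
for g in((.5343,.0982),(.4898,-.1365)):
    for n in I:
        u,v=np.round(proj(n,(*g,.068))[0]).astype(int); T.append(cv2.resize(I[n][v-22:v+22,u-29:u+29],(400,300),interpolation=2))
cv2.imwrite("pics/scr.png",np.vstack([np.hstack(T[:2]),np.hstack(T[2:])])[...,::-1])
E
python3 a.py
```

```text
top 798.0 [206.0564 289.5677]
side 979.0 [218.5536 336.1062]
key (array([ 0.454 ,  0.3059, -0.0337]), np.float64(0.5545235638114896))
key (array([ 0.4531,  0.3049, -0.1375]), np.float64(0.16801057501652347))
key (array([ 0.4538,  0.3052, -0.1224]), np.float64(0.7499132627980856))
L top 241 235.07843137254903
L side 274 314.8705882352941
L (array([0.5404, 0.1025]), np.float64(0.07010007322431047))
L (array([0.5386, 0.1024]), np.float64(0.14654358093602404))
L (array([0.5395, 0.102 ]), np.float64(0.2354582636277093))
R top 247 241.31372549019608
R side 393 229.56470588235294
R (array([ 0.4867, -0.1381]), np.float64(0.07439866634913074))
R (array([ 0.4908, -0.1415]), np.float64(0.4221623509454672))
R (array([ 0.4874, -0.1382]), np.float64(0.5287184375455121))
```

View pics/scr.png

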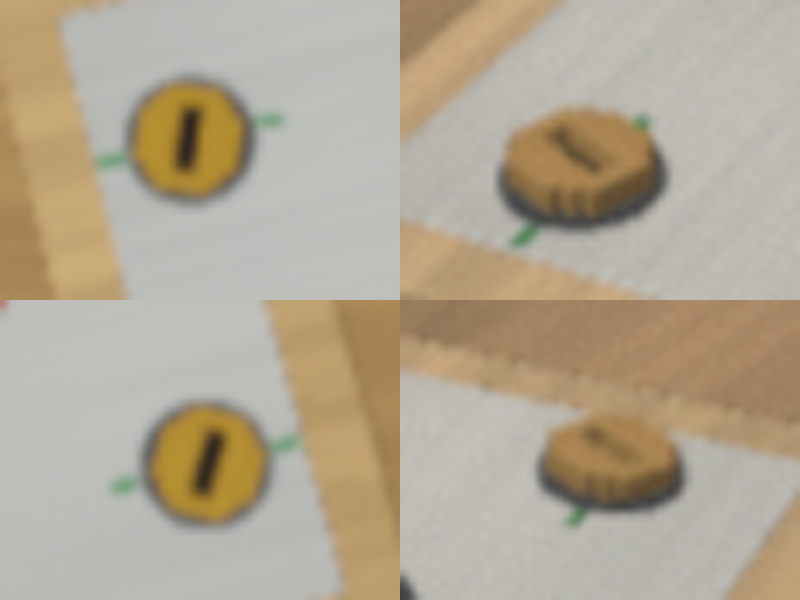

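The crop shows both brass heads with green lines either side. The slots run nearly up-image, loose on both screws. The top-camera fit puts the screws 246.5 mm apart (246 expected), which gives a plate yaw of 14°. The top key mask had leaked into the stand, so I'll fix that and measure the slot angles.

```bash
cat > b.py <<'E'
from h import *
np.set_printoptions(precision=4,suppress=True)
I={n:snap(n) for n in("top","side")}
M=[("top",omask(I["top"],196.7,289.7,lo=(5,180,90))),("side",omask(I["side"],215,335))]
# add partially shaded bar pixels
sh=lambda p:box(p[0],p[1],p[2],.090,.126,.064,.020)
for ms in(M[:1],M[1:],M): print("key",ms[0][1].sum(),fit(ms,sh,[.454,.305,-.1],[.005,.005,.05]))
for nm,g in(("L",(.5404,.1025)),("R",(.4867,-.1381))):
    im=I["top"].astype(float); u,v=proj("top",(*g,.071))[0]
    yy,xx=np.mgrid[0:480,0:640]; k=np.hypot(xx-u,yy-v)<6.5
    w=np.clip(110-im[...,0],0,None)*k; ys,xs=np.nonzero(w); ww=w[ys,xs]
    P=np.array([atz("top",a,b,.071)[:2] for a,b in zip(xs,ys)]); c=(P*ww[:,None]).sum(0)/ww.sum(); C=np.cov(P.T,aweights=ww); e,V=np.linalg.eigh(C); d=V[:,1]*np.sign(V[0,1])
    print(nm,len(ww),c,"yaw",np.degrees(np.arctan2(d[1],d[0])),np.sqrt(e)*3.46)
E
python3 b.py
```

```text
key 355.0 (array([ 0.4543,  0.3045, -0.0688]), np.float64(0.22399337199668598))
key 984.0 (array([ 0.454 ,  0.3045, -0.1376]), np.float64(0.16781444285031086))
key 355.0 (array([ 0.454 ,  0.305 , -0.1274]), np.float64(0.40036548319087173))
L 22 [0.5401 0.1025] yaw -8.16013374606383 [0.0045 0.0189]
R 21 [ 0.4871 -0.1376] yaw -17.101143368079207 [0.0044 0.0187]
```

Measured values:

| Item | x | y | Yaw |
|---|---|---|---|
| Left screw | 0.540 | 0.1025 | slot −8° |
| Right screw | 0.487 | −0.138 | slot −17° |
| Key | 0.454 | 0.305 | about −5° |

The locked slot yaw is −76°. Now I'll move above the key.

Call:
servo_tool([
  [0.62, -1, 0, 0, 0, 0.103, 0],
  [0.62, -1, 0, 0, 0, 0.103, 0],
  [0.62, -1, 0, 0, 0, 0.103, 0],
  [0.62, -1, 0, 0, 0, 0.103, 0],
  [0.62, -1, 0, 0, 0, 0.103, 0],
  [0.62, -1, 0, 0, 0, 0.103, 0],
], newtons=80)

```text
time: 1.7
tool_pos: [0.3623, 0.469, 0.2316]
tcp_rot: [-0.138, -3.139, -0.002]
wrist_force: [-0.3, 0.0, 0.5]
width: 0.997
grip_force: 0.0
```

Call:
servo_tool([
  [0.613, -1, 0, 0, 0, 0, 0],
  [0.613, -1, 0, 0, 0, 0, 0],
  [0.613, -1, 0, 0, 0, 0, 0],
  [0.613, -1, 0, 0, 0, 0, 0],
  [0.613, -1, 0, 0, 0, 0, 0],
  [0.613, -1, 0, 0, 0, 0, 0],
  [0.613, -1, 0, 0, 0, 0, 0],
])

```text
time: 2.4
tool_pos: [0.4532, 0.3207, 0.2312]
tcp_rot: [-0.133, -3.138, -0.001]
wrist_force: [0.6, 0.0, 0.4]
width: 1.001
grip_force: 0.0
```

Call:
servo_tool([
  [0, -0.095, -0.3, 0, 0, 0, 0],
  [0, -0.095, -0.6, 0, 0, 0, 0],
  [0, -0.095, -0.92, 0, 0, 0, 0],
  [0, -0.095, -0.92, 0, 0, 0, 0],
  [0, -0.095, -0.92, 0, 0, 0, 0],
  [0, -0.095, -0.92, 0, 0, 0, 0.9],
  [0, -0.095, -0.92, 0, 0, 0, 0.9],
  [0, -0.095, -0.92, 0, 0, 0, 0.9],
  [0, -0.095, -0.92, 0, 0, 0, 0.9],
  [0, -0.095, -0.92, 0, 0, 0, 0.9],
  [0, -0.095, -0.92, 0, 0, 0, 0.9],
  [0, -0.095, -0.92, 0, 0, 0, 0.9],
  [0, -0.095, -0.92, 0, 0, 0, 0.9],
], newtons=80)

```text
time: 3.7
tool_pos: [0.4547, 0.3053, 0.0946]
tcp_rot: [0.136, 3.137, 0.002]
wrist_force: [-1.3, -1.2, 5.7]
width: 0.22
grip_force: 78.4
```

Call:
servo_tool([
  [0, 0, 0.27, 0, 0, 0, 0.9],
  [0, 0, 0.54, 0, 0, 0, 0.9],
  [0, 0, 0.8, 0, 0, 0, 0.9],
  [0, 0, 0.8, 0, 0, 0, 0.9],
  [0.28, -0.3, 0.8, 0, 0, -0.017, 0.9],
  [0.56, -0.6, 0.8, 0, 0, -0.017, 0.9],
  [0.57, -1, 0.8, 0, 0, -0.017, 0.9],
  [0.57, -1, 0.8, 0, 0, -0.017, 0.9],
  [0.57, -1, 0.8, 0, 0, -0.017, 0.9],
  [0.57, -1, 0.8, 0, 0, -0.017, 0.9],
])

```text
time: 4.7
tool_pos: [0.5388, 0.1542, 0.212]
tcp_rot: [-0.222, -3.132, 0.0]
wrist_force: [-0.1, 0.2, -0.9]
width: 0.224
grip_force: 78.4
```

Call:
servo_tool([
  [0, -0.353, -0.1, 0, 0, 0, 0.9],
  [0, -0.353, -0.2, 0, 0, 0, 0.9],
  [0, -0.353, -0.3, 0, 0, 0, 0.9],
  [0, -0.353, -0.3, 0, 0, 0, 0.9],
  [0, -0.353, -0.3, 0, 0, 0, 0.9],
  [0, -0.353, -0.3, 0, 0, 0, 0.9],
])

```text
time: 5.3
tool_pos: [0.5399, 0.1031, 0.169]
tcp_rot: [0.217, 3.133, 0.001]
wrist_force: [0.6, -1.1, -1.3]
width: 0.224
grip_force: 78.9
```

Run:
```python
from h import *
np.set_printoptions(precision=4,suppress=True)
I={n:snap(n) for n in("top","side")}
s=bot.read_state(); print(s["tool_pos"],s["tcp_rot"],s["wrist_force"],s["width"])
for n in I: print(n,"tip",mk("key_tip",n),"grip",mk("key_grip",n), "expect tip",proj(n,s["tool_pos"]-[0,0,.0735]))
p=proj("side",(.540,.1025,.1))[0]; q=proj("top",(.540,.1025,.1))[0]
C=[cv2.resize(I[n][int(c[1])-60:int(c[1])+60,int(c[0])-40:int(c[0])+40],(400,600),interpolation=2) for n,c in(("top",q),("side",p))]
cv2.imwrite("pics/over.png",np.hstack(C)[...,::-1]); print(q,p)
```

```text
[0.5401 0.1028 0.1693] [0.2172 3.1323 0.0008] [ 0.2404  0.4937 -0.1362] 0.22348347494885992
top tip [(0.96, 210.9, 228.8)] grip [(0.9, 190.0, 227.6), (0.74, 387.1, 271.5), (0.54, 337.4, 266.7), (0.45, 282.0, 249.1)] expect tip [[286.5657 252.0237]]
side tip [(0.94, 171.0, 349.7), (0.61, 280.3, 260.9)] grip [(0.68, 276.3, 219.5), (0.6, 155.1, 290.7), (0.47, 379.0, 230.3)] expect tip [[279.4552 259.9076]]
[286.502  251.9096] [279.4637 257.9437]
```

View pics/over.png

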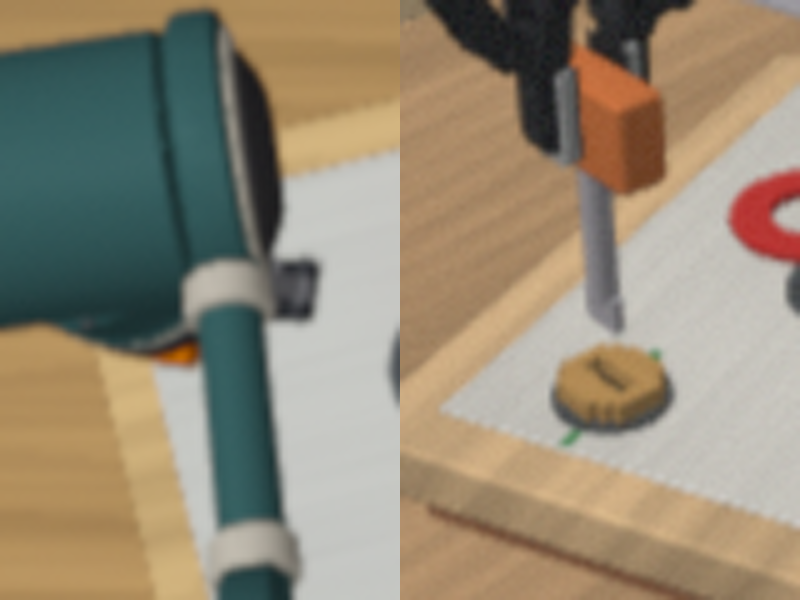

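The side view shows the key held upright with its tip at about (280,261), over the left slot. That's within 1 px of where the TCP says it should be, and the blade is roughly parallel to the slot. Now a gentle descent.

Call:
servo_tool([
  [0, 0, -0.08, 0, 0, 0, 0.9],
  [0, 0, -0.13, 0, 0, 0, 0.9],
  [0, 0, -0.15, 0, 0, 0, 0.9],
  [0, 0, -0.17, 0, 0, 0, 0.9],
  [0, 0, -0.19, 0, 0, 0, 0.9],
  [0, 0, -0.19, 0, 0, 0, 0.9],
  [0, 0, -0.19, 0, 0, 0, 0.9],
])

```text
time: 6.3
tool_pos: [0.5395, 0.1019, 0.1399]
tcp_rot: [0.219, 3.134, 0.0]
wrist_force: [0.7, -0.0, -1.6]
width: 0.225
grip_force: 78.9
```

Call:
servo_tool([
  [0, 0, 0, 0, 0, -0.433, 0.9],
  [0, 0, 0, 0, 0, -0.433, 0.9],
  [0, 0, 0, 0, 0, -0.433, 0.9],
  [0, 0, 0, 0, 0, -0.433, 0.9],
  [0, 0, 0, 0, 0, -0.433, 0.9],
  [0, 0, 0, 0, 0, -0.433, 0.9],
  [0, 0, 0, 0, 0, -0.433, 0.9],
  [0, 0, 0, 0, 0, -0.433, 0.9],
  [0, 0, 0, 0, 0, -0.433, 0.9],
  [0, 0, 0, 0, 0, -0.433, 0.9],
  [0, 0, 0, 0, 0, -0.433, 0.9],
  [0, 0, 0, 0, 0, -0.433, 0.9],
])

```text
time: 7.5
tool_pos: [0.5393, 0.1018, 0.14]
tcp_rot: [-2.138, -2.301, 0.0]
wrist_force: [-1.8, -1.5, 1.1]
width: 0.224
grip_force: 79.2
```

```bash
cat > st.py <<'E'
from h import *
np.set_printoptions(precision=4,suppress=True)
s=bot.read_state(); R=cv2.Rodrigues(s["tcp_rot"])[0]
print(s["time"],s["tool_pos"],"keyyaw",(np.degrees(np.arctan2(R[1,0],R[0,0]))+90)%180-90-(180 if 0 else 0),"F",s["wrist_force"],"T",s["torque"],s["width"],s["q"][5])
E
python3 st.py
```

```text
7.5 [0.5393 0.1018 0.14  ] keyyaw -85.79554348478393 F [-1.8331 -1.509   1.1199] T [-0.2601  0.4083  0.0702] 0.22353007221384916 0.06801902908077945
```

Call:
servo_tool([
  [0, 0, 0, 0, 0, -0.011, 0.9],
  [0, 0, 0, 0, 0, -0.022, 0.9],
  [0, 0, 0, 0, 0, -0.022, 0.9],
])

```text
time: 7.8
tool_pos: [0.5393, 0.1018, 0.14]
tcp_rot: [-2.218, -2.225, 0.0]
wrist_force: [-2.5, 0.0, 1.4]
width: 0.221
grip_force: 79.3
```

```bash
python3 st.py
```

```text
7.8 [0.5393 0.1018 0.14  ] keyyaw -89.81394067010606 F [-2.4812  0.0069  1.3677] T [-0.2491  0.4986  0.045 ] 0.22124856243527716 0.13813688557288734
```

Call:
servo_tool([
  [0, 0, 0, 0, 0, -0.017, 0.9],
  [0, 0, 0, 0, 0, -0.017, 0.9],
])

```text
time: 8.0
tool_pos: [0.5393, 0.1019, 0.14]
tcp_rot: [-2.276, -2.165, 0.0]
wrist_force: [-2.1, -0.7, 2.0]
width: 0.222
grip_force: 79.3
```

```bash
python3 st.py
```

```text
8.0 [0.5393 0.1019 0.14  ] keyyaw 87.12922259157767 F [-2.0897 -0.654   2.0155] T [-0.2715  0.5278  0.0782] 0.22229917241678765 0.19147097506720576
```

Call:
servo_tool([
  [0, 0, 0, 0, 0, -0.017, 0.9],
  [0, 0, 0, 0, 0, -0.017, 0.9],
])

```text
time: 8.2
tool_pos: [0.5393, 0.1019, 0.14]
tcp_rot: [-2.333, -2.104, 0.0]
wrist_force: [-2.6, -1.2, 3.2]
width: 0.222
grip_force: 79.6
```

```bash
python3 st.py
```

```text
8.2 [0.5393 0.1019 0.14  ] keyyaw 84.10592049285157 F [-2.5847 -1.2461  3.2236] T [-0.2167  0.6684  0.1803] 0.2222422923690481 0.2442828645937793
```

Call:
servo_tool([
  [0, 0, 0, 0, 0, -0.012, 0.9],
  [0, 0, 0, 0, 0, -0.012, 0.9],
  [0, 0, 0, 0, 0, -0.012, 0.9],
])

```text
time: 8.5
tool_pos: [0.5392, 0.1019, 0.14]
tcp_rot: [-2.371, -2.06, 0.0]
wrist_force: [-3.6, -0.8, 4.0]
width: 0.225
grip_force: 79.9
```

```bash
python3 st.py
```

```text
8.5 [0.5392 0.1019 0.14  ] keyyaw 81.9650679447737 F [-3.5605 -0.7654  3.9851] T [-0.2221  0.8065  0.3233] 0.22533908913083597 0.28165967228339245
```

Call:
servo_tool([
  [0, 0, 0, 0, 0, 0.042, 0.9],
  [0, 0, 0, 0, 0, 0.083, 0.9],
  [0, 0, 0, 0, 0, 0.083, 0.9],
  [0, 0, 0.1, 0, 0, 0.083, 0.9],
  [0, 0, 0.3, 0, 0, 0.083, 0.9],
  [0, 0, 0.3, 0, 0, 0.083, 0.9],
])

```text
time: 9.1
tool_pos: [0.5432, 0.1025, 0.1903]
tcp_rot: [2.085, 2.342, 0.012]
wrist_force: [0.4, -0.4, -0.7]
width: 0.22
grip_force: 79.2
```

Call:
servo_tool([
  [-0.35, -1, 0, 0, 0, 0.364, 0.9],
  [-0.35, -1, 0, 0, 0, 0.364, 0.9],
  [-0.35, -1, 0, 0, 0, 0.364, 0.9],
  [-0.35, -1, 0, 0, 0, 0.364, 0.9],
  [-0.35, -1, 0, 0, 0, 0.364, 0.9],
  [-0.35, -1, 0, 0, 0, 0.364, 0.9],
  [-0.35, -1, 0, 0, 0, 0.364, 0.9],
  [-0.35, -1, 0, 0, 0, 0.364, 0.9],
  [-0.35, -1, 0, 0, 0, 0.364, 0.9],
])

```text
time: 10.0
tool_pos: [0.487, -0.0482, 0.1848]
tcp_rot: [0.486, 3.103, 0.0]
wrist_force: [1.1, -1.0, -1.9]
width: 0.222
grip_force: 78.9
```

Call:
servo_tool([
  [0, -0.3, 0, 0, 0, 0, 0.9],
  [0, -0.601, 0, 0, 0, 0, 0.9],
  [0, -0.601, -0.08, 0, 0, 0, 0.9],
  [0, -0.601, -0.08, 0, 0, 0, 0.9],
  [0, -0.601, -0.08, 0, 0, 0, 0.9],
])

```text
time: 10.5
tool_pos: [0.4863, -0.1375, 0.1722]
tcp_rot: [-0.487, -3.102, -0.001]
wrist_force: [0.9, -0.3, -0.8]
width: 0.219
grip_force: 79.2
```

```bash
python3 st.py
python3 - <<'E'
from h import *
np.set_printoptions(precision=4,suppress=True)
I={n:snap(n) for n in("top","side")}; s=bot.read_state()
print("tip",mk("key_tip","side"),"expect",proj("side",s["tool_pos"]-[0,0,.0746]))
C=[cv2.resize(I[n][int(c[1])-36:int(c[1])+36,int(c[0])-24:int(c[0])+24],(400,600),interpolation=2) for n,c in(("top",proj("top",(.54,.1025,.071))[0]),("side",proj("side",(.487,-.138,.09))[0]))]
cv2.imwrite("pics/over2.png",np.hstack(C)[...,::-1])
E
```

```text
10.5 [ 0.4863 -0.1375  0.1722] keyyaw -17.8360121151685 F [ 0.8919 -0.2735 -0.841 ] T [-0.0151 -0.0062 -0.0213] 0.2194124411192845 -1.5849902579085795
tip [(0.68, 379.8, 220.7), (0.65, 167.7, 347.5)] expect [[379.9063 219.4399]]
```

View pics/over2.png

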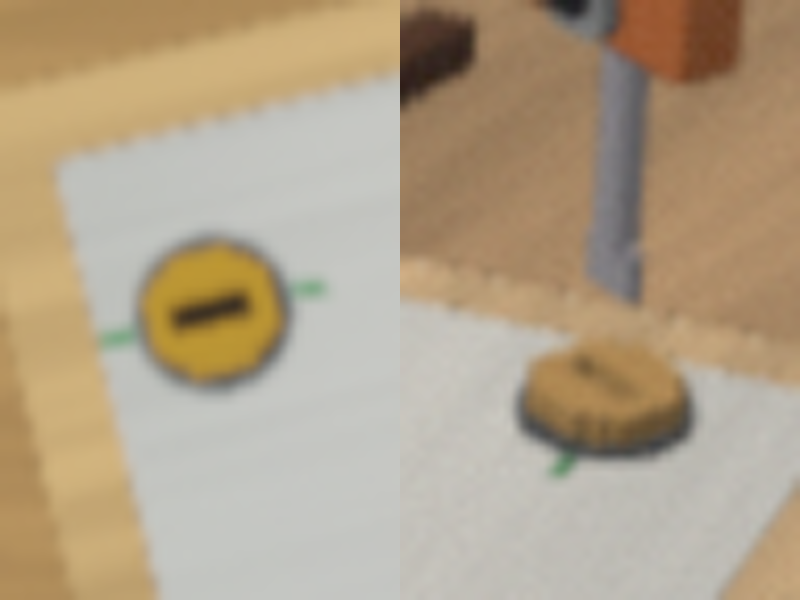

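The left slot now lies in line with its green lines at crop (210,310). The key is over the right slot with its tip at (380,221), within about 1 px of the expected spot. Now I'll insert it.

Call:
servo_tool([
  [0, 0, -0.08, 0, 0, -0.015, 0.9],
  [0, 0, -0.14, 0, 0, -0.015, 0.9],
  [0, 0, -0.17, 0, 0, -0.015, 0.9],
  [0, 0, -0.19, 0, 0, -0.015, 0.9],
  [0, 0, -0.213, 0, 0, -0.015, 0.9],
  [0, 0, -0.213, 0, 0, -0.015, 0.9],
  [0, 0, -0.213, 0, 0, -0.015, 0.9],
])

```text
time: 11.35
tool_pos: [0.487, -0.1383, 0.141]
tcp_rot: [0.557, 3.092, -0.0]
wrist_force: [-0.9, -0.1, -1.3]
width: 0.225
grip_force: 79.3
```

```bash
python3 st.py
```

```text
11.35 [ 0.487  -0.1383  0.141 ] keyyaw -20.417482355650094 F [-0.9368 -0.1173 -1.2571] T [-0.0029  0.019   0.0021] 0.22528821332037133 -1.5403714230142505
```

Call:
servo_tool([
  [0, 0, -0.007, 0, 0, -0.05, 0.9],
  [0, 0, -0.007, 0, 0, -0.408, 0.9],
  [0, 0, -0.007, 0, 0, -0.408, 0.9],
  [0, 0, -0.007, 0, 0, -0.408, 0.9],
  [0, 0, -0.007, 0, 0, -0.408, 0.9],
  [0, 0, -0.007, 0, 0, -0.408, 0.9],
  [0, 0, -0.007, 0, 0, -0.408, 0.9],
  [0, 0, -0.007, 0, 0, -0.408, 0.9],
  [0, 0, -0.007, 0, 0, -0.408, 0.9],
  [0, 0, -0.007, 0, 0, -0.408, 0.9],
  [0, 0, -0.007, 0, 0, -0.408, 0.9],
])

```text
time: 12.45
tool_pos: [0.4866, -0.1388, 0.1401]
tcp_rot: [2.292, 2.148, -0.002]
wrist_force: [-2.7, -3.5, 1.8]
width: 0.219
grip_force: 79.6
```

```bash
python3 st.py
```

```text
12.45 [ 0.4866 -0.1388  0.1401] keyyaw 86.27772928918876 F [-2.6774 -3.5447  1.8132] T [-0.5526  0.7073  0.1138] 0.21933814654440023 -0.26071409280025204
```

Call:
servo_tool([
  [0, 0, 0, 0, 0, -0.011, 0.9],
  [0, 0, 0, 0, 0, -0.025, 0.9],
  [0, 0, 0, 0, 0, -0.025, 0.9],
  [0, 0, 0, 0, 0, -0.025, 0.9],
])

```text
time: 12.85
tool_pos: [0.4865, -0.1386, 0.1401]
tcp_rot: [2.375, 2.057, -0.002]
wrist_force: [-4.4, -3.0, 3.2]
width: 0.215
grip_force: 80.0
```

```bash
python3 st.py
```

```text
12.85 [ 0.4865 -0.1386  0.1401] keyyaw 81.78248581418268 F [-4.407  -2.9525  3.2239] T [-0.6995  1.0323  0.2538] 0.21522700690039298 -0.18210731144847592
```

Call:
servo_tool([
  [0, 0, 0, 0, 0, -0.01, 0.9],
  [0, 0, 0, 0, 0, -0.01, 0.9],
  [0, 0, 0, 0, 0, 0.04, 0.9],
  [0, 0, 0, 0, 0, 0.083, 0.9],
  [0, 0, 0, 0, 0, 0.083, 0.9],
  [0, 0, 0.1, 0, 0, 0.083, 0.9],
  [0, 0, 0.3, 0, 0, 0.083, 0.9],
  [0, 0, 0.5, 0, 0, 0.083, 0.9],
  [0, 0, 0.5, 0, 0, 0.083, 0.9],
])

```text
time: 13.75
tool_pos: [0.491, -0.1391, 0.2212]
tcp_rot: [2.086, 2.335, 0.008]
wrist_force: [0.6, -0.6, -0.5]
width: 0.224
grip_force: 79.4
```

Call:
servo_tool([
  [0.2, 0.4, 0, 0, 0, 0.2, 0.9],
  [0.1, 0.7, 0, 0, 0, 0.45, 0.9],
  [0, 1, 0, 0, 0, 0.45, 0.9],
  [0, 1, 0, 0, 0, 0.45, 0.9],
  [0, 1, 0, 0, 0, 0.45, 0.9],
  [0, 1, 0, 0, 0, 0.45, 0.9],
  [0, 1, 0, 0, 0, 0.45, 0.9],
  [0, 1, 0, 0, 0, 0.45, 0.9],
  [0, 1, 0, 0, 0, 0.45, 0.9],
  [0, 1, 0, 0, 0, 0.45, 0.9],
  [0, 1, 0, 0, 0, 0.45, 0.9],
  [0, 1, 0, 0, 0, 0.45, 0.9],
])

```text
time: 14.95
tool_pos: [0.4869, 0.012, 0.2147]
tcp_rot: [0.07, 3.141, 0.001]
wrist_force: [-0.3, 1.2, -1.6]
width: 0.22
grip_force: 79.2
```

Call:
servo_tool([
  [0, 0.3, 0, 0, 0, 0, 0.9],
  [0, 0.6, 0, 0, 0, 0, 0.9],
  [0, 1, 0, 0, 0, 0, 0.9],
  [0, 1, 0, 0, 0, 0, 0.9],
  [0, 1, 0, 0, 0, 0, 0.9],
  [0, 1, 0, 0, 0, 0, 0.9],
])

```text
time: 15.55
tool_pos: [0.4867, 0.1612, 0.2146]
tcp_rot: [-0.067, -3.141, 0.001]
wrist_force: [0.6, 0.1, -1.8]
width: 0.222
grip_force: 79.4
```

```bash
python3 st.py
python3 - <<'E'
from h import *
np.set_printoptions(precision=4,suppress=True)
I={n:snap(n) for n in("top","side")}; s=bot.read_state()
print("tip",mk("key_tip","side"),"expect",proj("side",s["tool_pos"]-[0,0,.0746]))
u,v=proj("side",s["tool_pos"]+[0,0,.0134])[0]
try:
  m=omask(I["side"],u,v); x,y,z=s["tool_pos"]
  print(m.sum(),fit([("side",m)],lambda p:box(p[0],p[1],p[2],z-.0046,z+.0314,.064,.020),[x,y,-.08],[.004,.004,.1]))
except Exception as e: print(e)
C=[cv2.resize(I[n][int(c[1])-b:int(c[1])+b,int(c[0])-b*2//3:int(c[0])+b*2//3],(400,600),interpolation=2) for n,c,b in(("top",proj("top",(.487,-.138,.071))[0],36),("side",(u,v+20),90))]
cv2.imwrite("pics/ret.png",np.hstack(C)[...,::-1])
E
```

```text
15.55 [0.4867 0.1612 0.2146] keyyaw -2.4326697265636312 F [ 0.6343  0.073  -1.833 ] T [-0.0044 -0.016  -0.0247] 0.2223784149940045 -1.2563447412729765
tip [(0.7, 167.4, 350.2), (0.57, 274.9, 267.1)] expect [[274.6247 264.2019]]
500.0 (array([ 0.4801,  0.1516, -0.6037]), np.float64(0.48487843137254893))
```

View pics/ret.png

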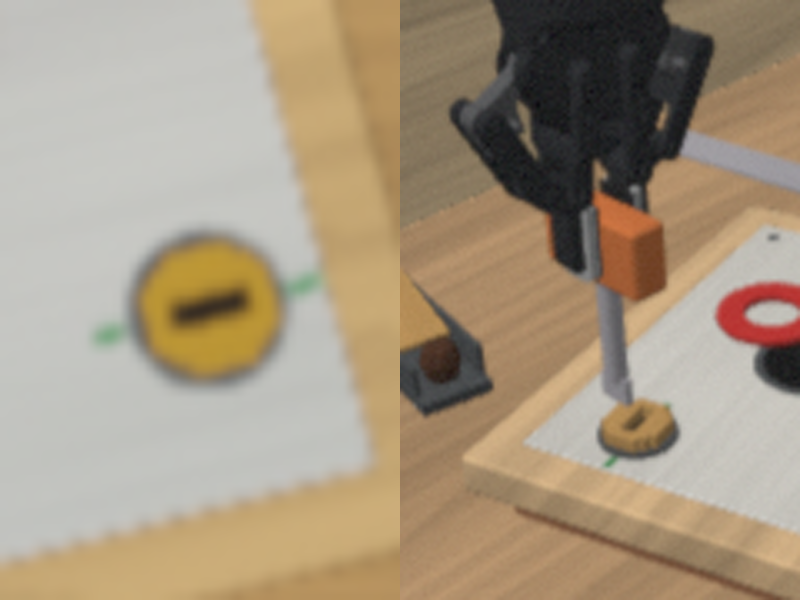

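The right slot at crop (210,307) is also in line with its green lines. The key is still upright in the grip. Next I'll carry it back over its stand, and I'll check the slot angles numerically.

Call:
servo_tool([
  [-0.1, 0.3, 0, 0, 0, -0.016, 0.9],
  [-0.213, 0.6, 0, 0, 0, -0.016, 0.9],
  [-0.213, 0.961, 0, 0, 0, -0.016, 0.9],
  [-0.213, 0.961, 0, 0, 0, -0.016, 0.9],
  [-0.213, 0.961, 0, 0, 0, -0.016, 0.9],
  [-0.213, 0.961, 0, 0, 0, -0.016, 0.9],
  [-0.213, 0.961, 0, 0, 0, -0.016, 0.9],
])

```text
time: 16.4
tool_pos: [0.4553, 0.3042, 0.2146]
tcp_rot: [-0.149, -3.138, 0.001]
wrist_force: [-0.0, 0.5, -1.8]
width: 0.218
grip_force: 79.6
```

```bash
python3 st.py; python3 b.py | tail -2
python3 - <<'E'
from h import *
s=bot.read_state(); snap("side"); print("tip",mk("key_tip","side"),"expect",proj("side",s["tool_pos"]-[0,0,.0746]))
E
```

```text
16.4 [0.4553 0.3042 0.2146] keyyaw -5.423024271014128 F [-0.0248  0.4989 -1.757 ] T [-0.0055  0.0181  0.0241] 0.21818947274343592 -0.9321238208703486
tip [(0.63, 169.6, 349.0), (0.56, 213.6, 322.5)] expect [[214.1668376  317.29217934]]Traceback (most recent call last):
  File "b.py", line 4, in <module>
    M=[("top",omask(I["top"],196.7,289.7,lo=(5,180,90))),("side",omask(I["side"],215,335))]
                                                                 ~~~~~^^^^^^^^^^^^^^^^^^^
  File "h.py", line 42, in omask
    return (l==np.bincount(ids).argmax())*1.
               ~~~~~~~~~~~~~~~~~~~~~~~^^
ValueError: attempt to get argmax of an empty sequence
```

Call:
servo_tool([
  [0, 0, -0.25, 0, 0, 0, 0.9],
  [0, 0, -0.5, 0, 0, 0, 0.9],
  [0, 0, -0.7, 0, 0, 0, 0.9],
  [0, 0, -0.74, 0, 0, 0, 0.9],
  [0, 0, -0.74, 0, 0, 0, 0.9],
])

```text
time: 17.1
tool_pos: [0.4542, 0.3051, 0.1028]
tcp_rot: [-0.146, -3.136, 0.002]
wrist_force: [0.8, 0.2, -1.7]
width: 0.218
grip_force: 79.6
```

Call:
servo_tool([
  [0, 0, -0.02, 0, 0, 0, 0.9],
  [0, 0, -0.02, 0, 0, 0, 0.9],
])

```text
time: 17.3
tool_pos: [0.4563, 0.3067, 0.1027]
tcp_rot: [0.145, 3.135, 0.003]
wrist_force: [0.3, 0.7, -0.7]
width: 0.225
grip_force: 79.6
```

```bash
python3 st.py; sed -i '/^M=/d;/^sh=/d;/^for ms/d' b.py; python3 b.py
```

```text
17.3 [0.4563 0.3067 0.1027] keyyaw -5.305647477047842 F [ 0.3497  0.6665 -0.727 ] T [0.0885 0.0182 0.0177] 0.22498561008752951 -0.9317844128110687
L 19 [0.5402 0.1025] yaw -76.57213525033521 [0.004  0.0191]
R 18 [ 0.4869 -0.1375] yaw -75.2163290716775 [0.0042 0.0186]
```

Call:
servo_tool([
  [0, 0, -0.015, 0, 0, 0, 0.9],
  [0, 0, -0.015, 0, 0, 0, 0.9],
  [0, 0, -0.015, 0, 0, 0, 0.9],
])

```text
time: 17.7
tool_pos: [0.4549, 0.3059, 0.0987]
tcp_rot: [0.145, 3.138, 0.0]
wrist_force: [-0.5, -0.0, -2.0]
width: 0.223
grip_force: 79.6
```

```bash
python3 st.py
python3 - <<'E'
from h import *
I=snap("side"); s=bot.read_state()
u,v=proj("side",(.455,.305,.09))[0].astype(int)
cv2.imwrite("pics/seat.png",cv2.resize(I[v-70:v+70,u-70:u+70],(600,600),interpolation=2)[...,::-1])
E
```

```text
17.7 [0.4549 0.3059 0.0987] keyyaw -5.293959910634726 F [-0.5343 -0.0243 -1.9786] T [ 0.0854 -0.0581  0.0197] 0.22260000396085197 -0.9317792834097914
```

View pics/seat.png

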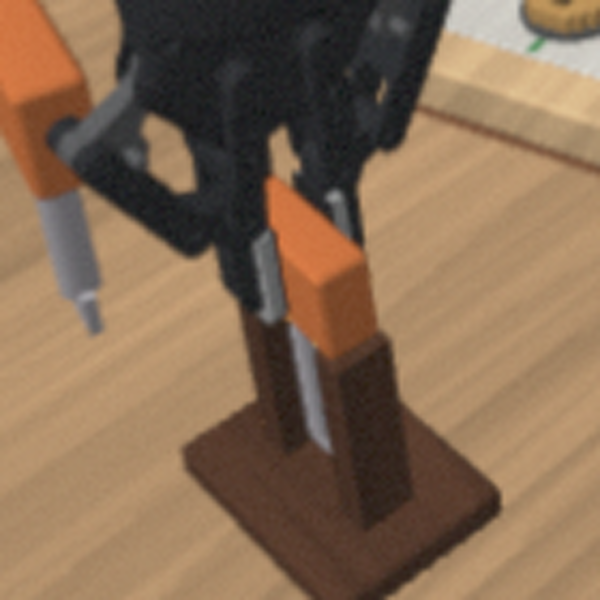

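The handle is square over both cheeks, about level with their tops, and the shaft sits in the gap. I'll lower it the last few millimetres, watching the force.

Call:
servo_tool([
  [0, 0, -0.01, 0, 0, 0, 0.9],
  [0, 0, -0.018, 0, 0, 0, 0.9],
  [0, 0, -0.018, 0, 0, 0, 0.9],
])

```text
time: 18.05
tool_pos: [0.4547, 0.3058, 0.0955]
tcp_rot: [-0.145, -3.138, 0.001]
wrist_force: [0.7, -0.3, -1.4]
width: 0.221
grip_force: 79.6
```

Call:
servo_tool([
  [0, 0, -0.008, 0, 0, 0, 0.9],
  [0, 0, -0.008, 0, 0, 0, 0.9],
  [0, 0, -0.008, 0, 0, 0, 0.9],
])

```text
time: 18.35
tool_pos: [0.455, 0.306, 0.0947]
tcp_rot: [0.145, 3.138, 0.0]
wrist_force: [0.5, 0.1, -0.5]
width: 0.221
grip_force: 79.9
```

Call:
servo_tool([
  [0, 0, -0.004, 0, 0, 0, 0.9],
  [0, 0, -0.004, 0, 0, 0, 0.9],
  [0, 0, -0.004, 0, 0, 0, 0.7],
  [0, 0, -0.004, 0, 0, 0, 0.6],
  [0, 0, -0.004, 0, 0, 0, 0.5],
  [0, 0, -0.004, 0, 0, 0, 0.3],
  [0, 0, -0.004, 0, 0, 0, 0.1],
  [0, 0, -0.004, 0, 0, 0, 0],
  [0, 0, -0.004, 0, 0, 0, 0],
  [0, 0, -0.004, 0, 0, 0, 0],
  [0, 0, -0.004, 0, 0, 0, 0],
  [0, 0, -0.004, 0, 0, 0, 0],
])

```text
time: 19.55
tool_pos: [0.455, 0.3059, 0.0941]
tcp_rot: [0.145, 3.138, 0.0]
wrist_force: [0.2, -0.5, -0.6]
width: 1.0
grip_force: 0.0
```

Call:
servo_tool([
  [0, 0, 0.1, 0, 0, 0, 0],
  [0, 0, 0.3, 0, 0, 0, 0],
  [0, 0, 0.6, 0, 0, 0, 0],
  [0, 0, 0.9, 0, 0, 0, 0],
  [0, 0, 0.9, 0, 0, 0, 0],
  [0, 0, 0.9, 0, 0, 0, 0],
])

```text
time: 20.15
tool_pos: [0.4562, 0.3067, 0.2323]
tcp_rot: [0.145, 3.134, 0.005]
wrist_force: [-1.1, 0.2, -1.2]
width: 0.999
grip_force: 0.0
```

```bash
python3 st.py; python3 b.py
python3 - <<'E'
from h import *
I=snap("side")
m=omask(I,215,335);print(m.sum(),fit([("side",m)],lambda p:box(p[0],p[1],p[2],.090,.126,.064,.020),[.454,.305,-.1],[.005,.005,.05]))
cv2.imwrite("pics/end.png",I[...,::-1])
E
```

```text
20.15 [0.4562 0.3067 0.2323] keyyaw -5.300087639720971 F [-1.1038  0.2462 -1.1602] T [-0.0309 -0.0613  0.0036] 0.9992231190150637 -0.9317430800346628
L 19 [0.5402 0.1025] yaw -76.69267515140646 [0.0041 0.0192]
R 19 [ 0.4869 -0.1374] yaw -75.13343945104867 [0.0042 0.0186]
951.0 (array([ 0.45422413,  0.30654627, -0.18255064]), np.float64(0.17541906352446338))
```

View pics/end.png

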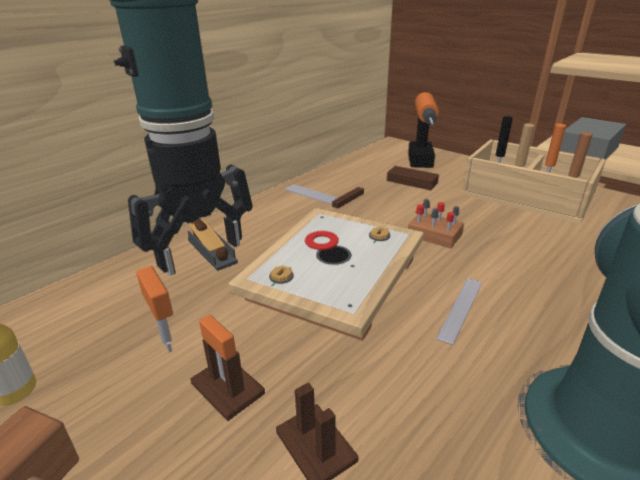

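The key hangs upright in its stand at (217,340) and the gripper is well clear. The ring, hand plane and try square are where they were, and both slots are on their green lines (−76.7° and −75.1° against −76°). I'm handing in the job.

```bash
python3 -c "
from workcell import bot
print(bot.finish_job())"
```

```text
the job is handed in; nothing more can be done
None
```

I turned both screws clockwise with the key to their stops, slots in line with the green lines, then hung the key upright in its stand, let go and handed the job in at about 20 s; no verdict came back.

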